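# Size a graphite shaping blade in the stepped slot gauge

### The job

Take the graphite shaping blade that stands in the blue-marked place of the wooden rest and size it in the stepped gauge: begin at the narrowest slot and go up one slot at a time, setting the foot of the blade down on each one to feel whether it goes in, until you reach the first slot that accepts it. Leave it standing in that slot, fully home with its collar flush on the gauge. Graphite chips, so feel gently and never force it, and leave the other two blades and everything else on the bench where they are.

Things in the scene. Friction and masses are not known exactly. Their poses are not given: they have to be found in the camera images.
- gauge: stepped slot gauge, fixed: an aluminium block 64 (x) x 176 (y) x 32 mm high with five upright slots in its top, in a row along its y axis 28 mm apart, each 34 mm long (gauge x) and 28 mm deep, open at the top, sharp-edged. Narrowest at the -y end (a small red mark beside it), widest at the +y end. Origin: centre of the underside, on the table.
- slot1 (a point): centre of the mouth of gauge slot 1, 6 mm wide (gauge y), at the height of the gauge's top face; x along the slot, y across it. The narrowest; it and any other slot too narrow for the blade simply holds the blade up on its edges. Blade and gauge are hard: set down at about 10 mm/s or slower and press with only a few newtons; above 60 N, knocks included, the graphite chips.
- slot2 (a point): centre of the mouth of gauge slot 2, 9 mm wide (gauge y), at the height of the gauge's top face; x along the slot, y across it. 
- slot3 (a point): centre of the mouth of gauge slot 3, 12 mm wide (gauge y), at the height of the gauge's top face; x along the slot, y across it. 
- slot4 (a point): centre of the mouth of gauge slot 4, 15 mm wide (gauge y), at the height of the gauge's top face; x along the slot, y across it. 
- slot5 (a point): centre of the mouth of gauge slot 5, 18 mm wide (gauge y), at the height of the gauge's top face; x along the slot, y across it. The widest.
- grip_a (a point): centre of blade A's handle, 53 mm above the blade's flat foot, 28 mm above its collar's underside. One of three look-alikes (about 0.11 kg): graphite blade 30 mm wide (x), 25 mm long down, under a brass collar 44 (x) x 30 (y) x 6 mm, under an upright beech handle 22 x 22 mm, 44 mm tall; z up. Thickness (y) unmarked, 7 to 15 mm, different in each. Any of the three may be in the blue place
- grip_b (a point): centre of blade B's handle; outwardly like blade A, same axes and offsets, its thickness different and unmarked. Each blade is 1.2 mm thinner than the first slot that accepts it and 1.8 mm thicker than the slot before
- grip_c (a point): centre of blade C's handle; outwardly like blades A and B, same axes and offsets, its thickness different and unmarked. The two blades that are not in the blue place stand in the plain places and stay there
- rest: wooden rest, fixed, 70 (x) x 230 (y) x 32 mm high, with three roomy pockets 37 x 18 mm, 85 mm apart along its y axis; a blade hangs in each with its collar lying on the rest's top, so its thickness cannot be seen. The place at the +y end has a blue painted border. Origin: centre of the underside.
- place_blue (a point): centre of the blue-bordered pocket, at the rest's top face (32 mm above the table); the blade to be sized stands here, within about 1 mm
- place_mid (a point): centre of the middle, plain pocket, at the rest's top face
- place_end (a point): centre of the far (-y end) plain pocket, at the rest's top face
- frit_jar: amber jar 54 mm across, 85 mm tall; bystander; origin under its centre
- frit_jar2: green jar 54 mm across, 85 mm tall; bystander; origin under its centre
- bead_dish: white bowl 90 mm across, 30 mm tall; bystander; origin under its centre
- marver: graphite pad 90 x 60 x 18 mm with a round wooden handle 100 mm long toward its -x; bystander; origin under the pad's centre
- probe: screwdriver-like probe lying on the bench along its x; bystander
- brass_press: brass hand press, a 50 x 50 x 12 mm plate with an upright wooden knob, 57 mm tall; bystander; origin under its centre
Mind the look-alikes: they are no part of the job. What is shaped like the part that bears grip_a but pink or red is not meant.

How it is judged:
By the outcome, as a careful person would: the job done as asked, in the order asked, and still so for the second after the job is handed in, with the robot touching nothing.
It also fails if it takes over 61 s, if anything falls off the work surface, if the arm or the gripper's body presses on something with over 40 N, if the wrist force passes 120 N, or if a joint passes its speed limit or range.

### The arm

A 6-joint arm with a two-finger parallel gripper is mounted at the origin on the work surface. World frame = base frame: x ahead of the robot, y to its left, z up, the work surface at z = 0. Lengths are in m, angles in degrees, forces in N, time in s.
With the tool pointing down it reaches from about 0.4 to 0.925 m from the base axis. Payload 3.4 kg.
Tool frame: the origin (TCP) lies between the finger pads; the fingertips stand 25 mm ahead of it and the grasp point (between the pads) lies 6 mm ahead of it; z points along the fingers, x is the direction in which the jaws open and shut, and the axes are right-handed (so a half turn about z gives the same grasp; the last joint's range is limited). The gripper opens to 85 mm and grips with 20 to 120 N. Pads are 22 mm wide; open, the fingers measure 114 mm over their backs; the gripper's body (76 mm by 85 mm) begins 54 mm behind the grasp point. The pads swing forward as they close: fully open they stand 13 mm farther back than shut.
Start: joints at [71.878, 17.578, 86.31, -0, 76.112, -4.211], TCP at [0.138, 0.558, 0.256] pointing down, gripper open.
Joint ranges: [-179.03, 179.03], [-60, 130.46], [8.19, 133.38], [-81.62, 261.62], [5.75, 156.47], [-153.77, 153.77]. Speed limits (degrees/s): [147.25, 147.25, 180, 180, 180, 180].

### API

Orientations are given as [roll, pitch, yaw] about the fixed x, y, z axes, in that order (R = Rz(yaw) Ry(pitch) Rx(roll)).
In Python, from rig import r, grab_frame, get_calibration gives the robot as it stands.
- The arm moves only by the tool move_arm, never from a script. Its arguments are lists of equal length, an entry for each row: "dr": the turn, a rotation vector about the tool's x, y, z in rad, a list of three; "linear": the shift along the tool's x, y, z in cm, a list of three; "grip": the opening in per cent of the stroke, from 0 (shut) to 100 (fully open). A call has 1 to 8 rows; each row is the pose to reach, as a shift and turn from the pose commanded when the call began, along the tool's axes at that moment; what a row does not reach only later rows make up. A row lasts 1/10 s, in which the tool goes at most 50 mm and 8.59 degrees, less where a joint would pass 70% of its speed; a pose out of reach is approached as far as the arm can. A call with a gripper value outside its range is refused whole. The fingers move at their own pace and stop on an object; "grip_force" is the grip in N (left out, the last holds). Time passes only in rows, so rows that repeat a pose let the fingers close. It gives the time, the measured TCP pose, the force and the opening at its end, in the units of the state.
- r.read_state(): the state, without advancing time (a new reading comes with each control period).
- grab_frame(name): name is "side" or "top" or "wrist"; returns (picture, depth): 420x560x3 uint8, red, green, blue; 420x560 float32, m along the optical axis (not along the pixel's ray), 0 where there is no reading.
- get_calibration(name): a dict with "camera_matrix" (3x3 intrinsics, pixels), "k1" (the pictures are not rectified: a ray, as slopes to the right and down, at radius r is drawn at 1 + k1 r^2 times it, then the intrinsics apply), "world_from_camera" (4x4, takes a point from camera to world coordinates); the wrist camera has in their place "mount" (4x4, takes a point from camera to tool coordinates, whose origin is the TCP and whose axes are the tool frame's). Camera axes: x right, y down, z forward; pixel columns grow to the right and rows downward; lengths in m; the calibration is good to about 2 mm. A picture is of the moment at which its call begins: read the wrist's pose just before it. get_calibration takes no time and is no camera call.
- r.hand_in(): hands the job in, once; it reports no verdict.
The state is a dict: "clock": time; "joint_positions": joint angles; "dq": joint speeds; "joint_torque": joint torques, N m; "eef_pos": TCP position; "ee_rot": TCP orientation; "force": force on the tool from outside, world axes, zero at the start; "torque": the same for the moment, N m; "opening": finger opening in m.
Only numpy, scipy, OpenCV 4.12 (cv2) and the standard library are available. Lean on these libraries where they do the work, as an engineer would, in place of code of your own. Each camera call takes 0.05 s, during which the arm holds its last target. There are 200 camera calls.

## Working session

There is one attempt and no reset: what is moved stays moved. The work goes in short steps, Python scripts to look and compute and a tool call to move; the robot and the scene stay as the last step left them, time stands still between calls to the robot, and variables do not carry over. Pictures are saved under pics/ and viewed, about 8 in all and at most 12, crops included, and the job is handed in when it is done.

Besides the shell and the picture viewer there is one more tool, called after "Request:" as name(argument=value, ...), one argument or row to a line, values as JSON. move_arm: Moves the arm, as the interface text tells. Its arguments: {"type":"object","properties":{"dr":{"type":"array"},"linear":{"type":"array"},"grip":{"type":"array"},"grip_force":{"type":"number"}},"required":["dr","linear","grip"]}

```bash
ls; mkdir -p pics; python3 - <<'E'
from rig import r, grab_frame, get_calibration
import cv2, numpy as np
print(r.read_state())
for n in ["side","top","wrist"]:
    p,d=grab_frame(n); cv2.imwrite(f"pics/{n}0.png",p[:,:,::-1]); np.save(f"pics/{n}0.npy",d)
    print(n,get_calibration(n))
E
```

```text
pics
{'clock': 0.0, 'joint_positions': array([ 7.18763006e+01,  1.76204207e+01,  8.63838482e+01, -1.70889090e-03,
        7.61131688e+01, -4.20981572e+00]), 'dq': array([-0.02036558,  0.0454854 ,  0.02961932, -0.01942119, -0.04045632,
        0.00102255]), 'joint_torque': array([ 6.66173200e-04, -4.57560432e+01, -2.51913303e+01, -3.23759632e-04,
        1.33487186e-02,  6.26388464e-05]), 'eef_pos': array([0.13807889, 0.55749065, 0.25539968]), 'ee_rot': array([-1.79993033e+02,  1.17242520e-01,  7.60865353e+01]), 'force': array([-0.66138573, -0.19500899,  0.43895122]), 'torque': array([-0.01981851, -0.02760057,  0.00873263]), 'opening': 0.08555790585908474}
side {'camera_matrix': array([[459.93949214,   0.        , 271.91568511],
       [  0.        , 459.93949214, 210.2854566 ],
       [  0.        ,   0.        ,   1.        ]]), 'k1': -0.12524619417536478, 'world_from_camera': array([[-0.87244333, -0.31728863,  0.371713  ,  0.15682834],
       [-0.4887083 ,  0.56234212, -0.66703489,  0.77814675],
       [ 0.00261272, -0.76360937, -0.64567322,  0.82468643],
       [ 0.        ,  0.  
[... 462 characters left out ...]
3383421e-01, -9.79099041e-01,
         1.13254615e+00],
       [ 0.00000000e+00,  0.00000000e+00,  0.00000000e+00,
         1.00000000e+00]])}
wrist {'camera_matrix': array([[318.58895704,   0.        , 279.18556103],
       [  0.        , 318.58895704, 210.1907084 ],
       [  0.        ,   0.        ,   1.        ]]), 'k1': -0.07447997840885986, 'mount': array([[ 9.99999307e-01, -7.00580631e-04,  9.46479150e-04,
        -7.01516314e-04],
       [ 3.54076626e-04,  9.45462804e-01,  3.25729888e-01,
        -8.51998946e-02],
       [-1.12306088e-03, -3.25729327e-01,  9.45462397e-01,
        -1.17084900e-01],
       [ 0.00000000e+00,  0.00000000e+00,  0.00000000e+00,
         1.00000000e+00]])}
```

View pics/top0.png

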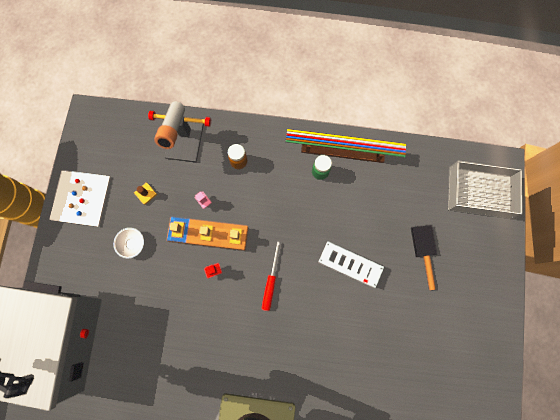

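View pics/side0.png

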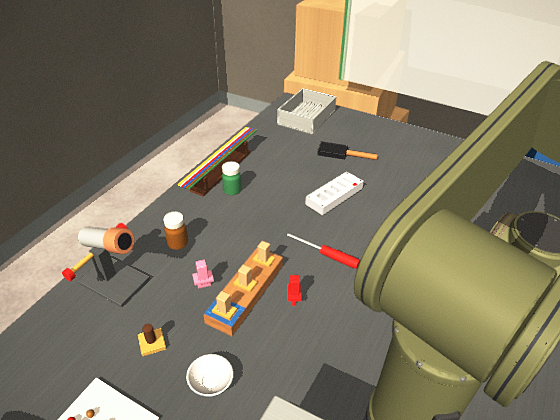

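Top view: rest at about (207,233), blue place at its left end (178,229), gauge at (351,264) with its red mark at (366,281). The side view confirms this, and the pink and red objects are decoys. Next I'll measure with depth.

```bash
cat > h.py <<'E'
import numpy as np, cv2
from scipy.spatial.transform import Rotation as R
from rig import r, grab_frame, get_calibration
def tool(s):
    T=np.eye(4);T[:3,:3]=R.from_euler('xyz',s['ee_rot'],degrees=True).as_matrix();T[:3,3]=s['eef_pos'];return T
def cloud(name,d,s=None):
    c=get_calibration(name);h,w=d.shape
    W=c['world_from_camera'] if s is None else tool(s)@c['mount']
    uv=np.stack(np.meshgrid(np.arange(w),np.arange(h)),-1).reshape(-1,1,2).astype(float)
    n=cv2.undistortPoints(uv,c['camera_matrix'],np.array([c['k1'],0,0,0,0.])).reshape(h,w,2)
    P=np.dstack([n,np.ones((h,w))])*d[...,None]
    return P@W[:3,:3].T+W[:3,3]
def rect(P):
    (c,s,a)=cv2.minAreaRect((P[:,:2]*1000).astype(np.float32)); 
    if s[0]>s[1]: a+=90; s=s[::-1]
    a=(a+90)%180-90
    return np.round(c,1),np.round(s,1),round(a,2)   # a = angle of short axis
def blobs(m,P,n=60):
    k,l=cv2.connectedComponents(m.astype(np.uint8))
    return [(np.argwhere(l==i).mean(0).round()[::-1],P[l==i]) for i in range(1,k) if (l==i).sum()>n]
E
python3 - <<'E'
from h import *
for n in ["top","side"]:
    d=np.load(f"pics/{n}0.npy"); P=cloud(n,d); z=P[...,2]; 
    print(n,'table z',np.median(z[abs(z)<.01]))
    for lo,hi in [(.026,.037),(.074,.088)]:
        for c,Q in blobs((z>lo)&(z<hi)&(d>0)&(P[...,0]>.2)&(P[...,0]<.8),P,25):
            print(lo,c,len(Q),rect(Q),'z',np.median(Q[:,2]).round(4))
E
```

```text
top table z 0.0010287739929427664
0.026 [453. 195.] 55 (array([ 750.8, -499.2]), array([21.8, 90.7]), -76.38) z 0.0318
0.026 [515. 200.] 49 (array([ 762.3, -695.5]), array([ 5., 75.]), -89.68) z 0.0334
0.026 [205. 202.] 62 (array([635.4, 243.5]), array([30. , 42.9]), -43.37) z 0.0314
0.026 [207. 233.] 1349 (array([539.1, 214.6]), array([ 70.9, 229.9]), 0.8) z 0.0329
0.026 [125. 242.] 165 (array([479.4, 441.5]), array([84. , 85.9]), -68.4) z 0.0299
0.026 [352. 265.] 1129 (array([ 503.1, -212. ]), array([ 66.2, 177.5]), -16.3) z 0.0325
0.026 [214. 271.] 81 (array([433.6, 178.7]), array([30.1, 42.1]), 29.36) z 0.0319
0.026 [269. 288.] 26 (array([408.9,  13.7]), array([ 8.6, 33.8]), -82.29) z 0.0277
0.026 [266. 301.] 37 (array([369.2,  14.7]), array([13.5, 34.7]), 88.02) z 0.0274
0.026 [ 95. 318.] 70 (array([255.1, 490.8]), array([  4.8, 106.8]), 89.91) z 0.0305
0.074 [235. 152.] 186 (array([777.6, 159.8]), array([44.4, 45.1]), 3.11) z 0.0854
0.074 [323. 163.] 190 (array([776.5, -96.5]), array([45.6, 47.1]), 8.06) z 0.0852
0.074 [199. 196.] 39 (array([636., 243.]), array([18.2, 19.7]), -
[... 1353 characters left out ...]
]), array([86.4, 88.3]), -10.0) z 0.0296
0.074 [418.  78.] 503 (array([ 499.9, -976.9]), array([ 29.9, 598.6]), 89.82) z 0.0807
0.074 [230. 168.] 160 (array([777.4, -95.1]), array([42.4, 48.9]), 32.43) z 0.0845
0.074 [173. 220.] 255 (array([777.6, 159.7]), array([44.5, 47.2]), 0.95) z 0.0847
0.074 [263. 246.] 90 (array([541.7, 129.4]), array([21.6, 24.2]), 2.85) z 0.0812
0.074 [200. 264.] 48 (array([635.9, 243. ]), array([21.6, 22.1]), 45.7) z 0.0755
0.074 [244. 270.] 96 (array([539.7, 214.7]), array([22.9, 23.6]), -88.32) z 0.0814
0.074 [294. 279.] 48 (array([436. , 180.7]), array([19. , 19.5]), -62.53) z 0.0754
0.074 [223. 297.] 125 (array([539., 299.]), array([23.4, 24.1]), 1.99) z 0.0823
```

```bash
cat >> h.py <<'E'
def plan(x,y,z,yaw):
    s=r.read_state(); T=tool(s); p=T[:3,:3].T@(np.array([x,y,z])-s['eef_pos'])*100
    G=R.from_euler('xyz',[180,0,yaw],degrees=True)
    dr=(R.from_matrix(T[:3,:3]).inv()*G).as_rotvec()
    print('t',round(s['clock'],2),'pos',s['eef_pos'].round(4),'rot',s['ee_rot'].round(2),'F',s['force'].round(1),'open',round(s['opening'],4),'-> linear cm',p.round(2),'dr',dr.round(4))
E
python3 -c "
from h import *
plan(.538,.298,.21,90.8)"
```

```text
t 0.15 pos [0.1381 0.5576 0.2556] rot [-1.7999e+02  9.0000e-02  7.6090e+01] F [ 0.4 -0.2 -0.2] open 0.0853 -> linear cm [-15.58  45.06   4.58] dr [-0.0003  0.0016 -0.2568]
```

Request:
move_arm(
  dr=[
    [0,0,-0.2568],
    [0,0,-0.2568],
    [0,0,-0.2568],
    [0,0,-0.2568],
    [0,0,-0.2568],
    [0,0,-0.2568],
    [0,0,-0.2568],
    [0,0,-0.2568],
  ],
  linear=[
    [-15.58,45.06,4.58],
    [-15.58,45.06,4.58],
    [-15.58,45.06,4.58],
    [-15.58,45.06,4.58],
    [-15.58,45.06,4.58],
    [-15.58,45.06,4.58],
    [-15.58,45.06,4.58],
    [-15.58,45.06,4.58],
  ],
  grip=[100,100,100,100,100,100,100,100],
)

```text
clock: 0.95
eef_pos: [0.4708, 0.3417, 0.218]
ee_rot: [-180.0, 0.0, 90.8]
force: [0.9, 1.8, 0.4]
opening: 0.0854
```

```bash
python3 -c "
from h import *
plan(.538,.298,.21,90.8)"
```

```text
t 0.95 pos [0.4708 0.3417 0.218 ] rot [-179.98    0.     90.79] F [0.9 1.8 0.4] open 0.0854 -> linear cm [-4.47  6.66  0.8 ] dr [-0.0004  0.     -0.0001]
```

Request:
move_arm(
  dr=[
    [0,0,0],
    [0,0,0],
    [0,0,0],
    [0,0,0],
    [0,0,0],
  ],
  linear=[
    [-2,3,0.4],
    [-3.6,5.2,0.8],
    [-3.6,5.2,0.8],
    [-3.6,5.2,0.8],
    [-3.6,5.2,0.8],
  ],
  grip=[80,70,65,65,65],
)

```text
clock: 1.45
eef_pos: [0.521, 0.3083, 0.2102]
ee_rot: [-179.9, -0.0, 90.8]
force: [-0.0, 0.2, 0.6]
opening: 0.0556
```

```bash
python3 - <<'E'
from h import *
s=r.read_state(); p,d=grab_frame("wrist"); cv2.imwrite("pics/w1.png",p[:,:,::-1]); P=cloud("wrist",d,s); z=P[...,2]
for lo,hi in [(.026,.036),(.074,.088)]:
    for c,Q in blobs((z>lo)&(z<hi)&(d>0),P,100): print(lo,c,len(Q),rect(Q),'z',np.median(Q[:,2]).round(4))
plan(.538,.298,.21,90.8)
E
```

```text
0.026 [146.  98.] 818 (array([434.3, 178.3]), array([30.4, 45.6]), 28.58) z 0.0303
0.026 [420. 153.] 1529 (array([480.4, 438.2]), array([88.2, 88.4]), -64.55) z 0.0291
0.026 [190. 205.] 10545 (array([539.2, 212.9]), array([ 71.1, 231.3]), 0.65) z 0.0317
0.026 [232. 296.] 231 (array([638.6, 259.4]), array([17. , 34.2]), -85.93) z 0.0306
0.074 [113.  99.] 493 (array([433.8, 178.4]), array([20.7, 21.1]), 26.72) z 0.0746
0.074 [ 72. 228.] 686 (array([539.7, 128.3]), array([22.6, 23.3]), 0.15) z 0.0811
0.074 [167. 228.] 687 (array([538.8, 213.1]), array([21.6, 22.1]), -0.76) z 0.0813
0.074 [268. 228.] 681 (array([537.8, 299. ]), array([21.2, 21.9]), 0.85) z 0.0814
0.074 [145. 413.] 507 (array([764.1, 161.8]), array([19.7, 44.8]), -12.08) z 0.0823
t 1.5 pos [0.5209 0.3086 0.2104] rot [-1.7996e+02 -1.0000e-02  9.0870e+01] F [ 0.9  1.3 -0.6] open 0.0555 -> linear cm [-1.09  1.7   0.04] dr [-0.0007 -0.0001  0.0012]
```

View pics/w1.png

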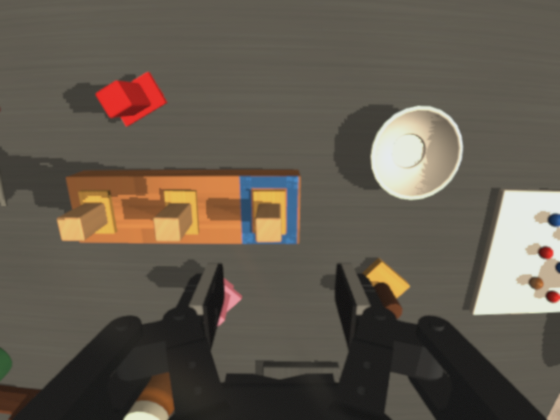

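Wrist view: the blue place is at (270,210) with its blade handle at (268,228). Depth puts the handle at (0.538, 0.299), with the top at 0.081. Next I descend.

Request:
move_arm(
  dr=[
    [0,0,0],
    [0,0,0],
    [0,0,0],
    [0,0,0],
    [0,0,0],
    [0,0,0],
    [0,0,0],
    [0,0,0],
  ],
  linear=[
    [-1.0,1.7,0],
    [-1.0,1.7,3],
    [-1.0,1.7,7],
    [-1.0,1.7,10.5],
    [-1.0,1.7,12.5],
    [-1.0,1.7,13.8],
    [-1.0,1.7,14.2],
    [-1.0,1.7,14.2],
  ],
  grip=[65,65,65,65,65,65,65,65],
)

```text
clock: 2.3
eef_pos: [0.5395, 0.2985, 0.0685]
ee_rot: [180.0, -0.0, 90.8]
force: [-0.4, 0.1, 0.2]
opening: 0.0557
```

```bash
python3 - <<'E'
from h import *
s=r.read_state(); p,d=grab_frame("wrist"); q,e=grab_frame("side")
cv2.imwrite("pics/g1.png",np.hstack([p[:,:,::-1][60:,100:460],cv2.resize(q[200:360,150:310,::-1],(360,360))]))
plan(.538,.299,.068,90.8)
E
```

```text
t 2.4 pos [0.5401 0.2987 0.0697] rot [ 1.7987e+02 -6.0000e-02  9.0820e+01] F [-0.7 -0.4  0. ] open 0.0554 -> linear cm [ 0.03 -0.21  0.16] dr [ 0.0023 -0.001   0.0003]
```

View pics/g1.png

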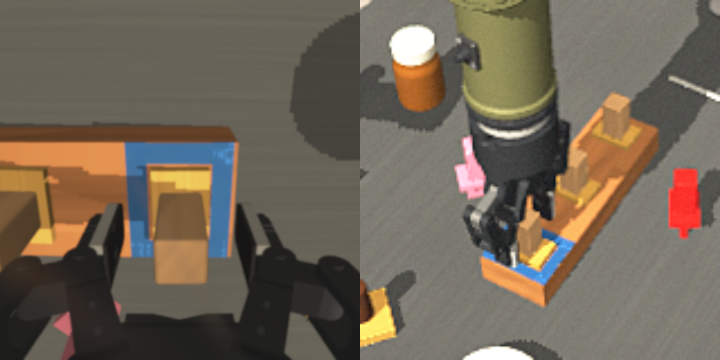

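The handle is centred between the pads in both the wrist and side views. Closing now.

Request:
move_arm(
  dr=[
    [0,0,0],
    [0,0,0],
    [0,0,0],
    [0,0,0],
    [0,0,0],
    [0,0,0],
    [0,0,0],
    [0,0,0],
  ],
  linear=[
    [0,-0.2,0.1],
    [0,-0.2,0.1],
    [0,-0.2,0.1],
    [0,-0.2,0.1],
    [0,-0.2,0.1],
    [0,-0.2,0.1],
    [0,-0.2,0.1],
    [0,-0.2,0.1],
  ],
  grip=[50,20,15,15,15,15,15,15],
  grip_force=50,
)

```text
clock: 3.2
eef_pos: [0.5374, 0.2983, 0.0683]
ee_rot: [179.9, -0.0, 90.8]
force: [-0.6, -0.7, 6.2]
opening: 0.0214
```

```bash
python3 - <<'E'
from h import *
plan(.538,.299,.14,90.8)
E
```

```text
t 3.2 pos [0.5374 0.2983 0.0683] rot [ 1.7994e+02 -3.0000e-02  9.0800e+01] F [-0.6 -0.7  6.2] open 0.0214 -> linear cm [ 0.07  0.07 -7.17] dr [ 0.0011 -0.0006  0.    ]
```

Request:
move_arm(
  dr=[
    [0,0,0],
    [0,0,0],
    [0,0,0],
    [0,0,0],
    [0,0,0],
    [0,0,0],
  ],
  linear=[
    [0,0,-0.5],
    [0,0,-2],
    [0,0,-4.5],
    [0,0,-8],
    [0,0,-11],
    [0,0,-12.2],
  ],
  grip=[15,15,15,15,15,15],
)

```text
clock: 3.8
eef_pos: [0.5386, 0.2988, 0.1925]
ee_rot: [179.7, -0.1, 90.8]
force: [0.5, -0.6, -0.9]
opening: 0.0215
```

```bash
python3 - <<'E'
from h import *
plan(.560,-.23,.20,73)
E
```

```text
t 3.8 pos [0.5386 0.2988 0.1925] rot [ 1.7973e+02 -1.2000e-01  9.0800e+01] F [ 0.5 -0.6 -0.9] open 0.0215 -> linear cm [-52.9    1.41  -0.86] dr [ 0.0043 -0.0028  0.3107]
```

Request:
move_arm(
  dr=[
    [0,0,0.04],
    [0,0,0.08],
    [0,0,0.12],
    [0,0,0.16],
    [0,0,0.2],
    [0,0,0.24],
    [0,0,0.28],
    [0,0,0.3107],
  ],
  linear=[
    [-3,0,-0.5],
    [-8,0.2,-0.8],
    [-13,0.4,-0.8],
    [-18,0.5,-0.8],
    [-23,0.6,-0.8],
    [-28,0.7,-0.8],
    [-33,0.8,-0.8],
    [-38,1.0,-0.8],
  ],
  grip=[15,15,15,15,15,15,15,15],
)

```text
clock: 4.6
eef_pos: [0.5513, -0.0832, 0.1963]
ee_rot: [-179.9, 0.0, 72.9]
force: [0.8, 0.1, -1.3]
opening: 0.0214
```

```bash
python3 - <<'E'
from h import *
plan(.560,-.23,.20,73)
E
```

```text
t 4.6 pos [ 0.5513 -0.0832  0.1963] rot [-179.89    0.     72.92] F [ 0.8  0.1 -1.3] open 0.0214 -> linear cm [-13.77   5.14  -0.38] dr [-0.002   0.0001 -0.0014]
```

Request:
move_arm(
  dr=[
    [0,0,0],
    [0,0,0],
    [0,0,0],
    [0,0,0],
    [0,0,0],
    [0,0,0],
  ],
  linear=[
    [-4,1.5,-0.2],
    [-8.5,3.2,-0.3],
    [-12,4.5,-0.3],
    [-13.7,5.1,-0.3],
    [-13.7,5.1,-0.3],
    [-13.7,5.1,-0.3],
  ],
  grip=[15,15,15,15,15,15],
)

```text
clock: 5.2
eef_pos: [0.5604, -0.2265, 0.1993]
ee_rot: [-179.9, -0.1, 73.0]
force: [-0.5, 0.3, -2.0]
opening: 0.0213
```

```bash
python3 - <<'E'
from h import *
s=r.read_state(); p,d=grab_frame("wrist"); cv2.imwrite("pics/w2.png",p[:,:,::-1]); P=cloud("wrist",d,s); z=P[...,2]
np.save("pics/w2.npy",P)
for c,Q in blobs((z>.026)&(z<.037)&(d>0),P,300): print(c,len(Q),rect(Q),'z',np.median(Q[:,2]).round(4))
print(s['force'])
plan(.560,-.23,.20,73)
E
```

```text
[272. 132.] 12226 (array([ 503., -213.]), array([ 64.3, 176.9]), -17.37) z 0.0315
[ 36. 386.] 395 (array([ 708.7, -604.1]), array([  2.9, 126.9]), -0.0) z 0.0314
[-0.53773569  0.34187156 -1.98595402]
t 5.25 pos [ 0.5605 -0.2259  0.1996] rot [-1.7987e+02 -7.0000e-02  7.3020e+01] F [-0.3  1.4 -0.8] open 0.0213 -> linear cm [-0.41  0.08 -0.04] dr [-0.0023 -0.0013  0.0003]
```

View pics/w2.png

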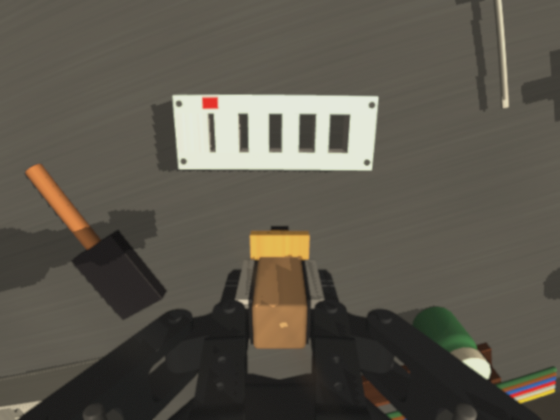

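The gauge is fully visible: slots at x≈212, 244, 275, 307 and 340, row ≈132, with red mark and slot 1 on the left. The held blade hangs upright, with its collar at (280,245). Next I refine the gauge pose and the blade pose in the tool frame.

```bash
python3 - <<'E'
from h import *
p=cv2.imread("pics/w2.png").astype(int); P=np.load("pics/w2.npy"); 
Pw=np.array([.5604,-.2262,.1995]); Rt=R.from_euler('xyz',[180,0,73],degrees=True).as_matrix()
T=(P-Pw)@Rt   # tool coords (m)
# gauge lines: points on a fixed plane z=.032 via top-face mask, dense via resample
z=P[...,2]; c=get_calibration("wrist")
M=np.eye(4);M[:3,:3]=Rt;M[:3,3]=Pw;M=M@c['mount']
# rectify: 0.2 mm/px grid on plane z=.032 in gauge frame
def rectify(zp,ctr,yaw,w=200,h=90,k=5):
    X,Y=np.meshgrid(np.arange(-w/2,w/2,1/k),np.arange(-h/2,h/2,1/k)) # X along gauge y, Y along gauge x
    a=np.radians(yaw); ex=np.array([np.cos(a),np.sin(a),0]); ey=np.array([-np.sin(a),np.cos(a),0])
    W=np.array([*ctr,zp])+X[...,None]/1e3*ey+Y[...,None]/1e3*ex
    C=(W-M[:3,3])@M[:3,:3]; uv,_=cv2.projectPoints(C.reshape(-1,3),np.zeros(3),np.zeros(3),c['camera_matrix'],np.array([c['k1'],0,0,0,0.]))
    uv=uv.reshape(*X.shape,2).astype(np.float32)
    return cv2.remap(p.astype(np.uint8),uv[...,0],uv[...,1],cv2.INTER_CUBIC)
im=rectify(.0318,(.503,-.213),-17.37); cv2.imwrite("pics/rect.png",im[:, ::1][::1][:, :1000][:, 100:900])
g=im.min(2).astype(float)
# outer edges
def edge(prof,thr=120): 
    i=np.where(prof>thr)[0]; return i[0],i[-1]
for x in (-60,-40,0,40,60):
    a,b=edge(g[:,int((x+100)*5)-5:int((x+100)*5)+5].mean(1)); print('x-edges at y',x,a/5-45,b/5-45)
for y in (-26,-22,22,26):
    a,b=edge(g[int((y+45)*5)-5:int((y+45)*5)+5].mean(0)); print('y-edges at x',y,a/5-100,b/5-100)
for y in (-12,-6,0,6,12):
    q=g[int((y+45)*5)-5:int((y+45)*5)+5].mean(0)<130; q=np.diff(q.astype(int)); 
    print('slots at x',y,[(round(a/5-100,1)) for a in np.where(q)[0]])
# collar and blade in tool coords
yel=(p[...,2]>170)&(p[...,0]<90)&(p[...,1]>110)
for cc,Q in blobs(yel,T,100): print('yellow',cc,len(Q),Q.min(0).round(4),Q.max(0).round(4), rect(Q[Q[:,2]<np.percentile(Q[:,2],50)]),rect(Q))
s=(slice(222,234),slice(262,298))
print(p[228,262:298].mean(1).astype(int)); print(T[228,262:298,0].round(4), T[228,262:298,2].round(3))
for row in (236,240,244,248): 
    q=np.where(yel[row,200:360])[0]+200; print(row,q[0],q[-1],T[row,q[1]].round(4),T[row,q[-2]].round(4))
E
```

```text
x-edges at y -60 -32.6 32.400000000000006
x-edges at y -40 -32.6 32.400000000000006
x-edges at y 0 -32.6 32.400000000000006
x-edges at y 40 -32.4 32.599999999999994
x-edges at y 60 -32.6 32.8
y-edges at x -26 -88.4 88.6
y-edges at x -22 -88.4 88.6
y-edges at x 22 -88.6 88.6
y-edges at x 26 -88.6 88.6
slots at x -12 [np.float64(-88.4), np.float64(-58.0), np.float64(-53.8), np.float64(-31.8), np.float64(-24.0), np.float64(-5.4), np.float64(5.4), np.float64(20.8), np.float64(34.8), np.float64(47.2), np.float64(64.2), np.float64(88.4)]
slots at x -6 [np.float64(-88.6), np.float64(-58.0), np.float64(-53.6), np.float64(-31.6), np.float64(-24.0), np.float64(-5.4), np.float64(5.4), np.float64(20.8), np.float64(34.8), np.float64(47.4), np.float64(64.4), np.float64(88.4)]
slots at x 0 [np.float64(-88.4), np.float64(-58.0), np.float64(-53.6), np.float64(-31.6), np.float64(-24.0), np.float64(-5.6), np.float64(5.2), np.float64(20.8), np.float64(34.8), np.float64(47.2), np.float64(64.2), np.float64(88.4)]
slots at x 6 [np.float64(-88.4), np.float64(-58.0), np.float64(-53.6), np.float64(-31.6), np.
[... 1093 characters left out ...]
0104
 -0.0056 -0.0051 -0.0045 -0.0039 -0.0033 -0.0027 -0.0021 -0.0015 -0.0009
 -0.0003  0.0003  0.0009  0.0014  0.002   0.0026  0.0032  0.0038  0.0044
  0.0101  0.011   0.0122  0.0133  0.0144  0.0154  0.0165  0.0175  0.0186] [0.198 0.201 0.2   0.201 0.2   0.199 0.199 0.2   0.2   0.057 0.058 0.058
 0.057 0.058 0.057 0.058 0.057 0.057 0.058 0.057 0.057 0.058 0.058 0.058
 0.058 0.058 0.057 0.201 0.198 0.2   0.2   0.201 0.201 0.2   0.2   0.2  ]
236 250 308 [-0.0151 -0.0206  0.0306] [ 0.0131 -0.021   0.0296]
240 250 309 [-0.0152 -0.0184  0.0306] [ 0.0138 -0.0178  0.0317]
244 250 308 [-0.0153 -0.0156  0.0317] [ 0.0133 -0.0158  0.0312]
248 250 308 [-0.0154 -0.0134  0.0316] [ 0.0133 -0.0141  0.03  ]
```

View pics/rect.png

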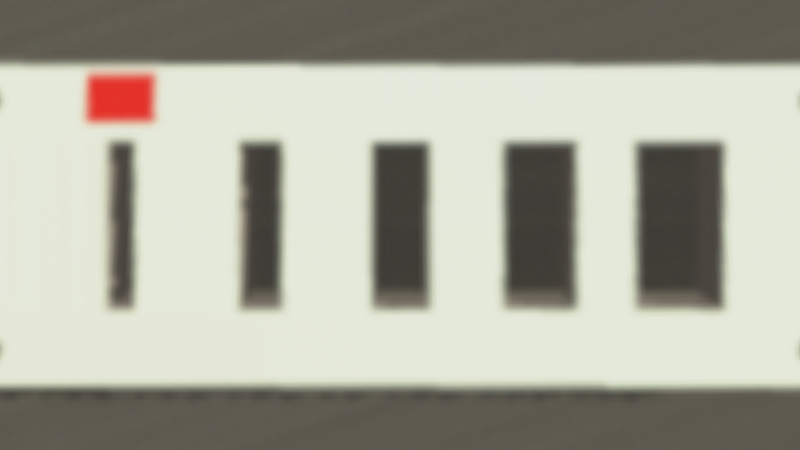

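```bash
python3 - <<'E'
from h import *
plan(.4865,-.2658,.110,72.63)
E
```

```text
t 5.25 pos [ 0.5605 -0.2259  0.1996] rot [-1.7987e+02 -7.0000e-02  7.3020e+01] F [-0.3  1.4 -0.8] open 0.0213 -> linear cm [-5.99 -5.89  8.96] dr [-0.0023 -0.0013  0.0068]
```

Request:
move_arm(
  dr=[
    [0,0,0.0068],
    [0,0,0.0068],
    [0,0,0.0068],
    [0,0,0.0068],
    [0,0,0.0068],
    [0,0,0.0068],
    [0,0,0.0068],
    [0,0,0.0068],
  ],
  linear=[
    [-2,-2,1.5],
    [-4,-4,4],
    [-5.5,-5.4,6.5],
    [-6,-5.9,8.3],
    [-6,-5.9,8.9],
    [-6,-5.9,8.9],
    [-6,-5.9,8.9],
    [-6,-5.9,8.9],
  ],
  grip=[15,15,15,15,15,15,15,15],
)

```text
clock: 6.05
eef_pos: [0.4888, -0.2674, 0.1126]
ee_rot: [179.8, 0.0, 72.7]
force: [0.2, 0.0, -1.7]
opening: 0.0208
```

```bash
cat >> h.py <<'E'
def look(n):
    s=r.read_state(); p,d=grab_frame("wrist"); cv2.imwrite(f"pics/{n}.png",p[:,:,::-1]); np.save(f"pics/{n}.npy",cloud("wrist",d,s))
    cv2.imwrite(f"pics/{n}c.png",cv2.resize(p[100:340,120:440,::-1],None,fx=2.4,fy=2.4,interpolation=cv2.INTER_CUBIC))
E
python3 - <<'E'
from h import *
look("w3"); plan(.4865,-.2658,.110,72.63)
E
```

```text
t 6.1 pos [ 0.4885 -0.2675  0.1125] rot [1.7986e+02 3.0000e-02 7.2670e+01] F [-0.7 -0.2 -1.2] open 0.0216 -> linear cm [ 0.1  -0.25  0.25] dr [0.0025 0.0006 0.0007]
```

View pics/w3c.png

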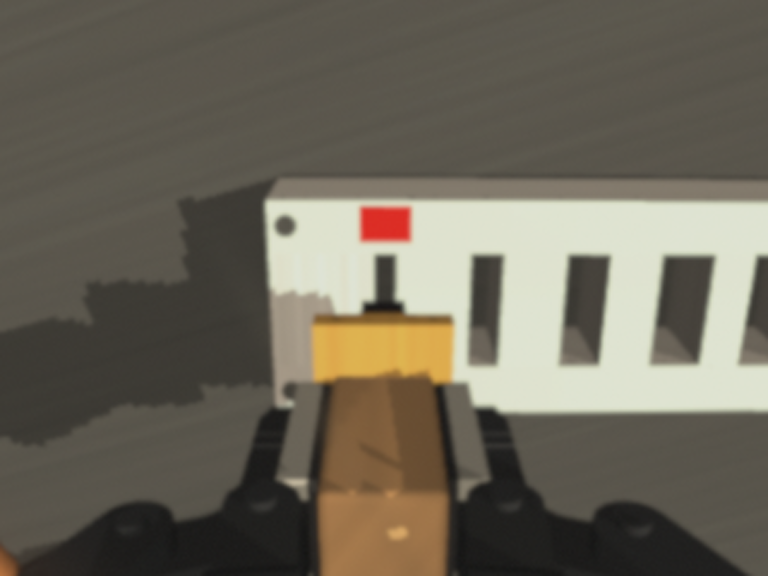

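```bash
cat >> h.py <<'E'
def prof(n,row,c0,c1,thr,zt):
    p=cv2.imread(f"pics/{n}.png").min(2).astype(float)[row]; cc=np.arange(c0,c1); v=p[c0:c1]<thr
    k=np.where(np.diff(v.astype(int)))[0]+c0
    c=get_calibration("wrist"); out=[]
    for a in k:
        x=a+(thr-p[a])/(p[a+1]-p[a])
        uv=cv2.undistortPoints(np.array([[[x,float(row)]]]),c['camera_matrix'],np.array([c['k1'],0,0,0,0.]))[0,0]
        M=c['mount']; d=M[:3,:3]@np.array([*uv,1]); t=(zt-M[2,3])/d[2]; q=M[:3,3]+d*t; out.append((round(x,1),*(q[:2]*1000).round(2)))
    return out
E
python3 - <<'E'
from h import *
for row in (210,214,218,222): print('slot',row,prof("w3",row,262,300,130,.1125-.032))
for row in (225,226,227,228,229,230): print('foot',row,prof("w3",row,255,305,130,.061),prof("w3",row,255,305,60,.061))
for row in (236,240,244): print('collar',row,prof("w3",row,240,315,110,.034))
P=np.load("pics/w3.npy");print(P[222:236:2,280].round(4), P[212,240])
E
```

```text
slot 210 [(np.float64(275.8), np.float64(-2.79), np.float64(-17.23)), (np.float64(284.3), np.float64(2.8), np.float64(-17.23))]
slot 214 [(np.float64(275.8), np.float64(-2.8), np.float64(-14.45)), (np.float64(284.3), np.float64(2.81), np.float64(-14.44))]
slot 218 [(np.float64(275.8), np.float64(-2.81), np.float64(-11.64)), (np.float64(284.3), np.float64(2.83), np.float64(-11.63))]
slot 222 [(np.float64(275.8), np.float64(-2.83), np.float64(-8.8)), (np.float64(284.1), np.float64(2.68), np.float64(-8.8))]
foot 225 [(np.float64(274.4), np.float64(-3.51), np.float64(-14.4)), (np.float64(285.5), np.float64(3.21), np.float64(-14.4))] [(np.float64(276.8), np.float64(-2.04), np.float64(-14.4)), (np.float64(283.1), np.float64(1.73), np.float64(-14.4))]
foot 226 [(np.float64(270.8), np.float64(-5.62), np.float64(-13.76)), (np.float64(287.5), np.float64(4.38), np.float64(-13.75))] [(np.float64(275.7), np.float64(-2.71), np.float64(-13.76)), (np.float64(284.3), np.float64(2.46), np.float64(-13.75))]
foot 227 [(np.float64(270.6), np.float64(-5.8), np.float64(-13.11)), (np.float64(287.9), np.floa
[... 878 characters left out ...]
loat64(-11.16)), (np.float64(287.0), np.float64(4.09), np.float64(-11.15))]
collar 236 [(np.float64(249.5), np.float64(-15.99), np.float64(-19.03)), (np.float64(307.9), np.float64(14.2), np.float64(-19.0))]
collar 240 [(np.float64(249.7), np.float64(-15.92), np.float64(-16.77)), (np.float64(307.7), np.float64(14.16), np.float64(-16.74))]
collar 244 [(np.float64(249.8), np.float64(-15.97), np.float64(-14.48)), (np.float64(307.5), np.float64(14.14), np.float64(-14.46))]
[[ 0.4914 -0.2682  0.0029]
 [ 0.4926 -0.2686  0.0039]
 [ 0.4752 -0.2633  0.0529]
 [ 0.476  -0.2636  0.0541]
 [ 0.4755 -0.2634  0.0584]
 [ 0.4687 -0.2614  0.0781]
 [ 0.4688 -0.2614  0.0803]] [ 0.4660675  -0.28800945  0.03174485]
```

In the camera frame the blade foot sits 0.6 mm in −x and 2.9 mm in +y of slot 1, and its yaw is parallel. Shift and approach.

Request:
move_arm(
  dr=[
    [0,0,0],
    [0,0,0],
    [0,0,0],
    [0,0,0],
    [0,0,0],
    [0,0,0],
    [0,0,0],
    [0,0,0],
  ],
  linear=[
    [0.06,-0.28,0],
    [0.06,-0.28,0.5],
    [0.06,-0.28,1.0],
    [0.06,-0.28,1.4],
    [0.06,-0.28,1.6],
    [0.06,-0.28,1.6],
    [0.06,-0.28,1.6],
    [0.06,-0.28,1.6],
  ],
  grip=[15,15,15,15,15,15,15,15],
)

```text
clock: 6.9
eef_pos: [0.4848, -0.2662, 0.0955]
ee_rot: [180.0, 0.0, 72.6]
force: [0.2, 1.0, -0.9]
opening: 0.0217
```

```bash
python3 - <<'E'
from h import *
look("w4")
for row in (212,216,218): print('slot',row,prof("w4",row,262,300,130,.0963-.032))
for row in (226,228,230,232): print('foot',row,prof("w4",row,255,305,130,.061))
plan(.4865,-.2658,.0933,72.63)
E
```

```text
slot 212 [(np.float64(268.7), np.float64(-6.9), np.float64(-21.53)), (np.float64(291.6), np.float64(6.91), np.float64(-21.52))]
slot 216 []
slot 218 []
foot 226 [(np.float64(270.9), np.float64(-5.61), np.float64(-13.76)), (np.float64(287.5), np.float64(4.38), np.float64(-13.75))]
foot 228 [(np.float64(270.2), np.float64(-6.01), np.float64(-12.46)), (np.float64(288.1), np.float64(4.75), np.float64(-12.45))]
foot 230 [(np.float64(288.8), np.float64(5.2), np.float64(-11.15))]
foot 232 []
t 6.95 pos [ 0.4848 -0.2662  0.0955] rot [1.7998e+02 1.0000e-02 7.2610e+01] F [-0.6 -0.1 -1.4] open 0.0212 -> linear cm [0.09 0.15 0.22] dr [ 0.0003  0.0001 -0.0004]
```

Request:
move_arm(
  dr=[
    [0,0,0],
    [0,0,0],
    [0,0,0],
    [0,0,0],
    [0,0,0],
  ],
  linear=[
    [0.07,0.15,0],
    [0.07,0.15,0.05],
    [0.07,0.15,0.1],
    [0.07,0.15,0.15],
    [0.07,0.15,0.2],
  ],
  grip=[15,15,15,15,15],
)

```text
clock: 7.45
eef_pos: [0.4863, -0.2658, 0.0933]
ee_rot: [-180.0, 0.0, 72.6]
force: [1.2, -0.4, -0.0]
opening: 0.0215
```

Request:
move_arm(
  dr=[
    [0,0,0],
    [0,0,0],
    [0,0,0],
  ],
  linear=[
    [0,0,0.04],
    [0,0,0.08],
    [0,0,0.1],
  ],
  grip=[15,15,15],
)

```text
clock: 7.75
eef_pos: [0.4863, -0.2658, 0.0932]
ee_rot: [180.0, 0.0, 72.6]
force: [-2.1, 2.2, 7.7]
opening: 0.0215
```

Contact on slot 1: 7.7 N, held at z=0.0932, so it was refused. Next, slot 2.

Request:
move_arm(
  dr=[
    [0,0,0],
    [0,0,0],
    [0,0,0],
    [0,0,0],
    [0,0,0],
    [0,0,0],
    [0,0,0],
    [0,0,0],
  ],
  linear=[
    [0,0,-0.3],
    [0,0,-0.7],
    [0.5,0,-1.1],
    [1.3,0,-1.1],
    [2.2,0,-1.1],
    [2.8,0,-1.1],
    [2.8,0,-1.1],
    [2.8,0,-1.1],
  ],
  grip=[15,15,15,15,15,15,15,15],
)

```text
clock: 8.55
eef_pos: [0.4948, -0.2387, 0.1032]
ee_rot: [-180.0, 0.0, 72.7]
force: [0.2, -0.6, -0.2]
opening: 0.0215
```

```bash
python3 - <<'E'
from h import *
look("w5"); s=r.read_state(); zt=s['eef_pos'][2]-.032
for row in (208,212,216,218): print('slot',row,prof("w5",row,255,305,130,zt))
for row in (227,228,229): print('foot',row,prof("w5",row,255,305,130,.061))
plan(.4949,-.2391,.0933,72.63)
E
```

```text
slot 208 []
slot 212 []
slot 216 [(np.float64(271.8), np.float64(-5.22), np.float64(-16.41)), (np.float64(284.8), np.float64(2.95), np.float64(-16.4))]
slot 218 [(np.float64(271.6), np.float64(-5.35), np.float64(-15.06)), (np.float64(285.1), np.float64(3.12), np.float64(-15.06))]
foot 227 [(np.float64(268.6), np.float64(-7.0), np.float64(-13.11)), (np.float64(287.9), np.float64(4.65), np.float64(-13.1))]
foot 228 [(np.float64(268.2), np.float64(-7.2), np.float64(-12.46)), (np.float64(288.1), np.float64(4.8), np.float64(-12.45))]
foot 229 [(np.float64(288.3), np.float64(4.92), np.float64(-11.8))]
t 8.6 pos [ 0.4947 -0.239   0.1033] rot [-1.7999e+02  1.0000e-02  7.2640e+01] F [-1.   0.3 -0.9] open 0.0217 -> linear cm [-0.    0.02  1.  ] dr [-0.0001  0.0002  0.0003]
```

Request:
move_arm(
  dr=[
    [0,0,0],
    [0,0,0],
    [0,0,0],
    [0,0,0],
    [0,0,0],
    [0,0,0],
    [0,0,0],
    [0,0,0],
  ],
  linear=[
    [-0.04,0,0.3],
    [-0.04,0,0.6],
    [-0.04,0,0.75],
    [-0.04,0,0.82],
    [-0.04,0,0.88],
    [-0.04,0,0.94],
    [-0.04,0,1.0],
    [-0.04,0,1.05],
  ],
  grip=[15,15,15,15,15,15,15,15],
)

```text
clock: 9.4
eef_pos: [0.4947, -0.2396, 0.0932]
ee_rot: [180.0, 0.0, 72.6]
force: [-1.4, 0.4, 5.3]
opening: 0.0215
```

Request:
move_arm(
  dr=[
    [0,0,0],
    [0,0,0],
  ],
  linear=[
    [0,0,0.03],
    [0,0,0.05],
  ],
  grip=[15,15],
)

```text
clock: 9.6
eef_pos: [0.4947, -0.2396, 0.0932]
ee_rot: [180.0, 0.0, 72.6]
force: [-1.0, 0.2, 6.7]
opening: 0.0214
```

Slot 2 refused it too: 6.7 N, held at 0.0932. Next, slot 3, hovering higher to check alignment.

Request:
move_arm(
  dr=[
    [0,0,0],
    [0,0,0],
    [0,0,0],
    [0,0,0],
    [0,0,0],
    [0,0,0],
    [0,0,0],
    [0,0,0],
  ],
  linear=[
    [0,0,-0.3],
    [0,0,-1.0],
    [0.5,0,-1.9],
    [1.3,0,-2.1],
    [2.2,0,-2.1],
    [2.8,0,-2.1],
    [2.8,0,-2.1],
    [2.8,0,-2.1],
  ],
  grip=[15,15,15,15,15,15,15,15],
)

```text
clock: 10.4
eef_pos: [0.5028, -0.2123, 0.1131]
ee_rot: [-180.0, 0.0, 72.7]
force: [-0.5, 0.2, -1.5]
opening: 0.0211
```

```bash
python3 - <<'E'
from h import *
look("w6"); s=r.read_state(); zt=s['eef_pos'][2]-.032
for row in (204,208,212,216,220): print('slot',row,*[tuple(map(float,a)) for a in prof("w6",row,235,330,130,zt)])
for row in (227,228,229): print('foot',row,*[tuple(map(float,a)) for a in prof("w6",row,255,305,130,.061)])
plan(.5032,-.2123,.0933,72.63)
E
```

```text
slot 204
slot 208
slot 212 (243.0, -24.44, -15.64) (270.4, -6.34, -15.62) (287.6, 4.94, -15.61) (310.3, 19.98, -15.6)
slot 216 (243.1, -24.47, -12.83) (270.5, -6.34, -12.82) (287.6, 4.99, -12.81) (310.0, 19.87, -12.79)
slot 220 (243.6, -24.25, -9.99) (270.5, -6.36, -9.98) (287.6, 5.0, -9.97) (310.0, 19.92, -9.96)
foot 227 (270.4, -5.9, -13.11) (287.9, 4.67, -13.1)
foot 228 (270.3, -5.95, -12.46) (288.1, 4.78, -12.45)
foot 229 (270.2, -6.06, -11.81) (288.3, 4.9, -11.8)
t 10.45 pos [ 0.5029 -0.2126  0.1131] rot [-1.7997e+02  1.0000e-02  7.2640e+01] F [ 0.3  0.  -0.3] open 0.0212 -> linear cm [0.04 0.02 1.98] dr [-0.0005  0.0001  0.0002]
```

View pics/w6c.png

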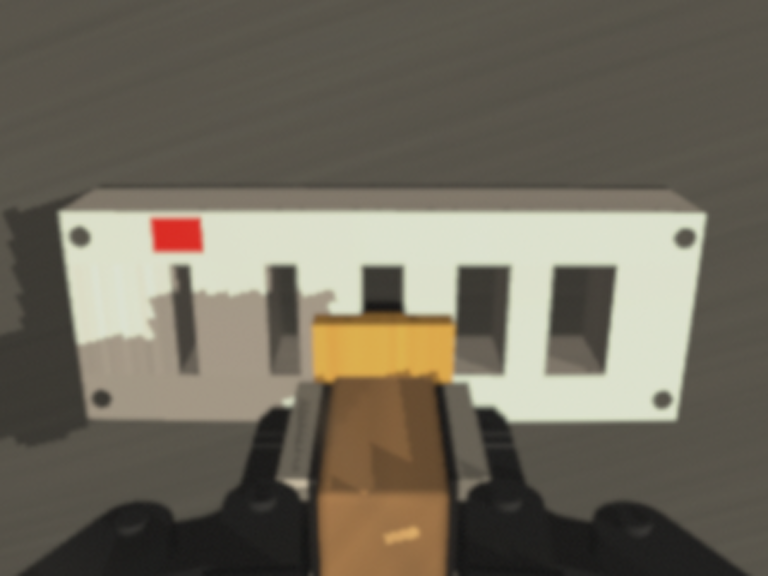

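Slot 3 spans −6.35 to 4.97 mm (centre −0.7) and the foot centre is −0.6, so they align within about 0.1 mm. Descending gently.

Request:
move_arm(
  dr=[
    [0,0,0],
    [0,0,0],
    [0,0,0],
    [0,0,0],
    [0,0,0],
    [0,0,0],
    [0,0,0],
    [0,0,0],
  ],
  linear=[
    [0,0,0.5],
    [0,0,1.1],
    [0,0,1.6],
    [0,0,1.75],
    [0,0,1.83],
    [0,0,1.9],
    [0,0,1.97],
    [0,0,2.04],
  ],
  grip=[15,15,15,15,15,15,15,15],
)

```text
clock: 11.25
eef_pos: [0.5031, -0.2129, 0.0931]
ee_rot: [180.0, 0.0, 72.6]
force: [-0.6, 0.1, -1.3]
opening: 0.0215
```

Request:
move_arm(
  dr=[
    [0,0,0],
    [0,0,0],
  ],
  linear=[
    [0,0,0.04],
    [0,0,0.08],
  ],
  grip=[15,15],
)

```text
clock: 11.45
eef_pos: [0.503, -0.2128, 0.0923]
ee_rot: [180.0, 0.0, 72.6]
force: [0.9, 0.0, -1.3]
opening: 0.0212
```

It has dropped below the mouth with no force, so it's entering. I'll continue slowly.

Request:
move_arm(
  dr=[
    [0,0,0],
    [0,0,0],
    [0,0,0],
    [0,0,0],
    [0,0,0],
  ],
  linear=[
    [0,0,0.06],
    [0,0,0.13],
    [0,0,0.2],
    [0,0,0.27],
    [0,0,0.34],
  ],
  grip=[15,15,15,15,15],
)

```text
clock: 11.95
eef_pos: [0.5029, -0.2128, 0.0887]
ee_rot: [-180.0, 0.0, 72.6]
force: [-0.2, -0.4, -0.4]
opening: 0.0213
```

Request:
move_arm(
  dr=[
    [0,0,0],
    [0,0,0],
    [0,0,0],
    [0,0,0],
    [0,0,0],
    [0,0,0],
  ],
  linear=[
    [0,0,0.08],
    [0,0,0.16],
    [0,0,0.24],
    [0,0,0.32],
    [0,0,0.4],
    [0,0,0.48],
  ],
  grip=[15,15,15,15,15,15],
)

```text
clock: 12.55
eef_pos: [0.503, -0.2128, 0.0839]
ee_rot: [180.0, 0.0, 72.6]
force: [-0.7, 0.3, -2.8]
opening: 0.0214
```

Request:
move_arm(
  dr=[
    [0,0,0],
    [0,0,0],
    [0,0,0],
    [0,0,0],
    [0,0,0],
    [0,0,0],
    [0,0,0],
    [0,0,0],
  ],
  linear=[
    [0,0,0.09],
    [0,0,0.18],
    [0,0,0.27],
    [0,0,0.36],
    [0,0,0.45],
    [0,0,0.54],
    [0,0,0.63],
    [0,0,0.72],
  ],
  grip=[15,15,15,15,15,15,15,15],
)

```text
clock: 13.35
eef_pos: [0.503, -0.2128, 0.0767]
ee_rot: [180.0, 0.0, 72.6]
force: [-0.8, 0.6, -1.8]
opening: 0.0212
```

Request:
move_arm(
  dr=[
    [0,0,0],
    [0,0,0],
    [0,0,0],
    [0,0,0],
    [0,0,0],
    [0,0,0],
    [0,0,0],
  ],
  linear=[
    [0,0,0.09],
    [0,0,0.18],
    [0,0,0.27],
    [0,0,0.36],
    [0,0,0.45],
    [0,0,0.54],
    [0,0,0.62],
  ],
  grip=[15,15,15,15,15,15,15],
)

```text
clock: 14.05
eef_pos: [0.5029, -0.2128, 0.0705]
ee_rot: [180.0, 0.0, 72.6]
force: [-0.2, -0.4, -0.9]
opening: 0.0213
```

Request:
move_arm(
  dr=[
    [0,0,0],
    [0,0,0],
    [0,0,0],
    [0,0,0],
    [0,0,0],
  ],
  linear=[
    [0,0,0.07],
    [0,0,0.13],
    [0,0,0.19],
    [0,0,0.24],
    [0,0,0.28],
  ],
  grip=[15,15,15,15,15],
)

```text
clock: 14.55
eef_pos: [0.5029, -0.2128, 0.0683]
ee_rot: [180.0, 0.0, 72.6]
force: [-2.4, 1.8, 7.3]
opening: 0.0215
```

It is home: z=0.0683, the same as when it hung in the rest, at 7 N. Now I relax the press, open and retreat.

Request:
move_arm(
  dr=[
    [0,0,0],
    [0,0,0],
    [0,0,0],
    [0,0,0],
    [0,0,0],
    [0,0,0],
  ],
  linear=[
    [0,0,-0.04],
    [0,0,-0.04],
    [0,0,-0.04],
    [0,0,-0.04],
    [0,0,-0.04],
    [0,0,-0.04],
  ],
  grip=[28,35,50,60,65,65],
)

```text
clock: 15.15
eef_pos: [0.5029, -0.2128, 0.0681]
ee_rot: [-180.0, -0.0, 72.6]
force: [1.0, 0.2, -0.3]
opening: 0.0554
```

Request:
move_arm(
  dr=[
    [0,0,0],
    [0,0,0],
    [0,0,0],
    [0,0,0],
    [0,0,0],
    [0,0,0],
    [0,0,0],
    [0,0,0],
  ],
  linear=[
    [0,0,-0.5],
    [0,0,-1.5],
    [0,0,-3.5],
    [0,0,-6],
    [0,0,-9],
    [0,2,-12],
    [0,3,-12.5],
    [0,3,-12.5],
  ],
  grip=[65,65,65,65,65,65,65,65],
)

```text
clock: 15.95
eef_pos: [0.5339, -0.2228, 0.1952]
ee_rot: [179.7, 0.0, 72.6]
force: [-0.8, 0.5, -0.0]
opening: 0.0555
```

```bash
python3 - <<'E'
from h import *
s=r.read_state(); look("w7"); P=np.load("pics/w7.npy"); z=P[...,2]; p=cv2.imread("pics/w7.png").astype(int)
for lo,hi in [(.026,.035),(.0355,.042),(.074,.09)]:
    for c,Q in blobs((z>lo)&(z<hi),P,60): print(lo,c,len(Q),rect(Q),'z',np.median(Q[:,2]).round(4))
q,d=grab_frame("top"); P=cloud("top",d); z=P[...,2]
for c,Q in blobs((z>.074)&(z<.088)&(d>0)&(P[...,0]>.2),P,25): print('top',c,rect(Q),np.median(Q[:,2]).round(4))
e,_=grab_frame("side")
cv2.imwrite("pics/fin.png",np.hstack([cv2.resize(p[60:340,130:410].astype(np.uint8),(400,400)),cv2.resize(e[150:350,180:380,::-1],(400,400))]))
print(s['force'],s['eef_pos'],s['opening'])
E
```

```text
0.026 [277. 160.] 10610 (array([ 502.9, -213. ]), array([ 65.1, 176.9]), -17.43) z 0.0315
0.026 [ 12. 407.] 113 (array([ 708.4, -662.6]), array([ 2.8, 50.1]), 0.71) z 0.0303
0.0355 [280. 153.] 714 (array([ 503.7, -213.2]), array([30. , 43.8]), 72.29) z 0.0376
0.0355 [ 10. 411.] 72 (array([ 708.6, -658.5]), array([ 2. , 42.3]), -0.06) z 0.0385
0.074 [280. 175.] 871 (array([ 503.8, -213.4]), array([21.1, 22. ]), 72.75) z 0.0815
top [236. 152.] (array([779. , 159.7]), array([44.3, 47.3]), -78.75) 0.0853
top [322. 163.] (array([777.8, -95. ]), array([46.3, 47.3]), -63.19) 0.0852
top [200. 196.] (array([635.5, 242.2]), array([18.3, 21.4]), -37.45) 0.0761
top [203. 230.] (array([538.8, 214.4]), array([21.7, 22. ]), -1.08) 0.0826
top [234. 234.] (array([539.4, 128.5]), array([19.7, 22.1]), -82.59) 0.0823
top [210. 270.] (array([433.1, 178.5]), array([18.9, 23.1]), -62.16) 0.0759
top [ 88. 314.] (array([269.7, 491. ]), array([ 3.9, 78. ]), -89.09) 0.0814
[-0.79248551  0.50536171 -0.04494626] [ 0.53393217 -0.22278211  0.19516111] 0.055483615058961884
```

View pics/fin.png

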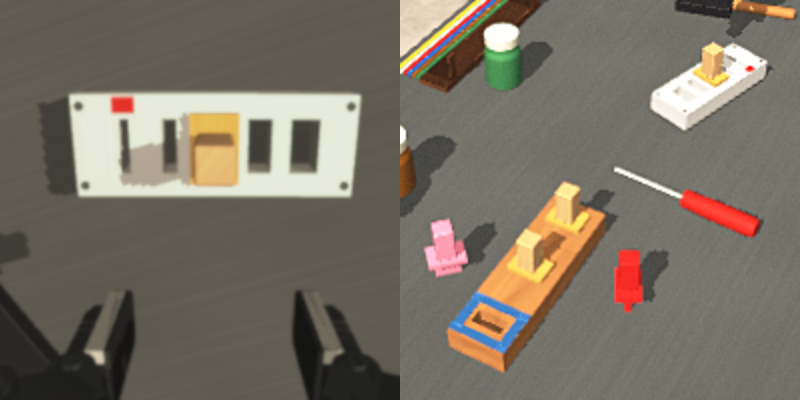

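The blade stands in slot 3, and the collar top is 6 mm above the gauge face, so it sits flush. The blue place is empty, the others are unmoved, and the gripper is clear.

```bash
python3 -c "
from h import *
print(r.hand_in())"
```

```text
the job is handed in; nothing more can be done
None
```

The blade from the blue place now stands fully home in slot 3 (12 mm), the first slot that accepted it. I handed the job in at about 16 s on the clock, inside the 61 s limit.

- **Slots 1 and 2:** both held the blade up at the mouth. The highest force I read there was 7.7 N.
- **Slot 3:** the blade went in with no resistance I could see, and the collar seated at about 7 N. The TCP height was 0.0683 m, the same as when the blade hung in the rest.
- **Final pictures:** the collar top is about 6 mm above the gauge face, which matches a flush collar, and the handle top is at 0.0815 m, so the blade is upright. The other two blades, the jars and the pink and red look-alikes measure within about 2 mm of where they started. I checked the other bystanders only by eye or not at all. The gripper is clear.

No check failed. Forces were read only at the end of each move, so a brief knock in between would not have shown.

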